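Rebuild the spindle stack of the kitchen hand mill

TASK

Put the washed parts back on the upright spindle of the green hand mill in this order: the aluminium spacer sleeve down onto the seat collar, the copper washer flat on the sleeve, and last the red retainer. The retainer's slot must find the brass cross key of the spindle before it will go down; then push it over the leaf springs until it sits fully home on the washer. Work by feel and never press the retainer with more than 40 N, leave the cup, the spice jar and the tin alone, and let go of everything.

Things in the scene. Friction and masses are not known exactly. Their poses are not given: they have to be found in the camera images.
- mill: Green gear housing of a hand mill, fixed to the worktop, with an upright steel spindle; a crank stub sticks out level on its +x side. Origin: centre of the underside, on the spindle axis; z up. Foot 92 mm in diameter, housing top at height 36 mm, crank stub reaches 66 mm out at height 22 mm. Parts seated in turn have their origins at these heights: sleeve 56, washer 88, retainer 98 mm.
- seat (a point): Centre of the top of the mill's steel seat collar (34 mm in diameter), on the spindle axis, 56 mm above the mill's origin. The sleeve stands on it. Above it, up to 92 mm, the spindle has a hub 22 mm in diameter that narrows to 16 mm at 96 mm; sleeve and washer fit round the hub.
- spindle_tip (a point): Top of the spindle, on its axis, 136 mm above the mill's origin. The spindle is 11 mm in diameter from the hub up to 128 mm, then tapers to the tip. It can turn in the housing but resists with about 1 N m.
- key (a point): Point on the spindle axis 116 mm above the mill's origin, at the brass cross key: a flat bar 3 mm wide, 22 mm from end to end; ends at heights 114 to 118 mm, sloping up like a roof to 124 mm at the spindle. Its direction differs each time: it is turned away from the mill's own y axis by up to 0.7 rad, and no reading gives it (this point does not turn with it); see it from above or feel for it.
- springs (a point): Point on the spindle axis 107 mm above the mill's origin. Here two bowed leaf springs, on the sides at right angles to the key, stand out to 8.3 mm from the axis (heights 98 to 116 mm). The retainer needs a push of about 5 to 12 N to slide over them and stays where it is left.
- sleeve: Aluminium spacer sleeve, a tube 40 mm outside, 26 mm bore, 32 mm high, 60 g, standing upright. Origin: centre of the underside, z along the bore.
- washer: Thick copper washer, 40 mm outside, 26 mm bore, 10 mm thick, 60 g, lying flat. Origin: centre of the underside, z along the bore.
- retainer: Red push-on retainer, 26 mm high, 80 g: flange 46 mm wide, 6 mm thick, above it a round grip with two flat lugs 38 mm apart (16 mm wide) facing its own +x and -x. Origin: centre of the underside, z up the bore. Through bore 13.6 mm with a slot along its y, 6.5 x 25 mm (white marks). Unmatched it rests on the key, underside at 117-121 mm; within 0.15 rad (either way round) it goes freely to 112 mm.
- cup: White espresso cup, 65 x 93 x 54 mm, a bystander to be left alone. Origin: centre of the underside.
- spice_jar: Spice jar with a yellow cap, 45 x 44 x 100 mm, a bystander to be left alone. Origin: centre of the underside.
- tin: Low food tin, 75 mm in diameter, 58 mm high, a bystander to be left alone. Origin: centre of the underside.

How it is judged:
On the way, in this order (a step that is already met when the one before it is completed fails the run):
1. the sleeve stands on the seat collar, round the spindle (horizontal distance between sleeve and mill below 0.0045 m and z of sleeve in the frame of mill between 0.053 and 0.059 m), for 0.2 s.
2. the washer lies on the sleeve, round the spindle (horizontal distance between washer and mill below 0.0045 m and z of washer in the frame of mill between 0.085 and 0.091 m and angle between washer's own z axis and vertical below 0.12 rad), for 0.2 s.
3. the retainer, flange down, is home on the washer (horizontal distance between retainer and mill below 0.004 m and z of retainer in the frame of washer below 0.0115 m and angle between retainer's own z axis and vertical below 0.1 rad), for 0.2 s.
At the end, for the whole second after the job is handed in: Sleeve on the seat collar, washer on the sleeve, retainer flange down on the washer with a gap of less than 1.8 mm in the whole stack under it; sleeve and washer within 4.5 mm and the retainer within 4 mm of the spindle axis, the retainer within 0.1 rad of upright, all at rest (all of step 1 and horizontal distance between washer and mill below 0.0045 m and z of washer in the frame of mill between 0.085 and 0.091 m and horizontal distance between retainer and mill below 0.004 m and z of retainer in the frame of mill between 0.095 and 0.0998 m and angle between retainer's own z axis and vertical below 0.1 rad and linear speed of each of retainer, washer, sleeve below 0.01 m/s); the robot touches nothing.
It fails at once if the retainer is pressed on the spindle or its key with more than 40 N (contact force between retainer and mill above 40 N).
It fails at once if the retainer is pressed on the washer with more than 40 N (contact force between retainer and washer above 40 N).
It fails at once if the cup is disturbed (distance of cup from where it was at the start of the episode above 0.03 m).
It fails at once if the spice jar is disturbed (distance of spice_jar from where it was at the start of the episode above 0.03 m or angle between spice_jar's own z axis and vertical above 0.5 rad).
It fails at once if the tin is disturbed (distance of tin from where it was at the start of the episode above 0.03 m).
It also fails if it takes over 72 s, if anything falls off the work surface, if the arm or the gripper's body presses on something with over 40 N, if the wrist force passes 120 N, or if a joint passes its speed limit or range.

ROBOT

A 7-joint arm with a two-finger parallel gripper is mounted at the origin on a cart in front of the work surface, level with it; the furniture and walls round the work are solid. World frame = base frame: x ahead of the robot, y to its left, z up, the work surface at z = 0. Lengths are in m, angles in rad, forces in N, time in s.
With the tool pointing down it reaches from about 0.4 to 0.875 m from the base axis. Payload 6.5 kg.
Tool frame: the origin (TCP) lies midway between the tips of the shut fingers; the grasp point (between the pads) lies 19 mm behind it; z points along the fingers, y is the line along which they close (so a half turn about z gives the same grasp; the last joint's range is limited). The gripper opens to 85 mm and grips with 20 to 120 N. Pads are 22 mm wide; open, the fingers measure 114 mm over their backs; the gripper's body (76 mm by 85 mm) begins 54 mm behind the grasp point. The pads swing forward as they close: fully open they stand 13 mm farther back than shut.
Start: joints at [1.271, 0.536, -0.004, 1.538, 0.003, 1.067, -0.071], TCP at [0.151, -0.632, 0.231] pointing down, gripper open.
Joint ranges: [-2.7, 2.7], [-0.37, 2.16], [-1.27, 1.26], [0.24, 2.4], [-1.31, 4.45], [0.19, 1.91], [-2.76, 2.76]. Speed limits (rad/s): [2.39, 2.39, 3.14, 3.14, 3.14, 3.14, 3.14].

INTERFACE

Orientations are given as [roll, pitch, yaw] about the fixed x, y, z axes, in that order (R = Rz(yaw) Ry(pitch) Rx(roll)).
In Python, from cell import movep, servo_line, move_j, gripper_to, dwell, solve_ik, observe, get_image, camera_info, IKError, sign_off gives the robot as it stands. Calls block until the motion is done:
- movep(position, orientation): joint-space move of the TCP to a pose.
- servo_line(position, orientation=None, velocity=0.15): straight line of the TCP; orientation=None keeps the orientation; velocity is the mean speed in m/s.
- move_j(angles): joint-space move.
- gripper_to(opening, force=None): finger opening in m; force is the grip in N (None keeps the last); returns when the fingers have stopped.
- dwell(seconds).
- solve_ik(position, orientation): joint angles nearest the present ones, or None.
- observe(): the state.
- get_image(name): name is "side" or "top"; returns (picture, depth): 420x560x3 uint8, red, green, blue; 420x560 float32, m along the optical axis (not along the pixel's ray), 0 where there is no reading.
- camera_info(name): a dict with "mtx" (3x3 intrinsics, pixels), "origin" and "attitude" of the camera in the world. Camera axes: x right, y down, z forward; pixel columns grow to the right and rows downward; lengths in m; the calibration is good to about 2 mm. A picture is of the moment at which its call begins. camera_info takes no time and is no camera call.
A pose or a line that the arm cannot do raises IKError and nothing moves.
- sign_off(): hands the job in; it is judged then, once.
The state is a dict: "time": time; "joint_pos": joint angles; "dq": joint speeds; "joint_efforts": joint torques, N m; "tcp_pos": TCP position; "orientation": TCP orientation; "force": force on the tool from outside, world axes, zero at the start; "torque": the same for the moment, N m; "opening": finger opening in m; "finger_force": force on a finger pad.
Only numpy, scipy, OpenCV 4.12 (cv2) and the standard library are available. Lean on these libraries where they do the work, as an engineer would, in place of code of your own. Each camera call takes 0.05 s, during which the arm holds its last target. There are 200 camera calls.

## Working session

There is one attempt and no reset: what is moved stays moved. The work goes in short steps, each a Python script; the robot and the scene stay as the last script left them, time stands still between calls to the robot, and variables do not carry over. Pictures are saved under pics/ and viewed, at most 10 in all, crops included, and the job is handed in when it is done.

```bash
mkdir -p pics; ls; python3 - <<'E'
from cell import *
import cv2,numpy as np
for n in("top","side"):
    im,d=get_image(n); cv2.imwrite(f"pics/{n}0.png",im[:,:,::-1]); np.save(f"pics/{n}0d.npy",d); np.save(f"pics/{n}0i.npy",im)
    c=camera_info(n); print(n,c)
o=observe(); print(o)
E
```

```text
pics
top {'mtx': array([[435.83887933,   0.        , 284.77658488],
       [  0.        , 435.83887933, 213.6136079 ],
       [  0.        ,   0.        ,   1.        ]]), 'origin': array([ 0.27240004, -0.02365244,  1.59875249]), 'attitude': array([-2.99067887,  0.02088379, -1.59410637])}
side {'mtx': array([[490.68741094,   0.        , 277.6198591 ],
       [  0.        , 490.68741094, 209.21788342],
       [  0.        ,   0.        ,   1.        ]]), 'origin': array([ 0.27435587, -1.22645879,  0.82056341]), 'attitude': array([-2.08809823,  0.01224561, -0.19997772])}
{'time': 0.1, 'joint_pos': array([ 1.27082336,  0.53710247, -0.00440647,  1.53874168,  0.00258292,
        1.06733967, -0.07120953]), 'dq': array([ 0.0006243 , -0.00260348,  0.00121061, -0.00230515,  0.00043429,
        0.00142911,  0.00028299]), 'joint_efforts': array([ 3.31991097e-03, -5.84565675e+01,  1.05223451e+00, -2.59777218e+01,
        1.26541339e-02,  4.54502282e-03,  1.59106742e-05]), 'tcp_pos': array([ 0.15041286, -0.63177515,  0.23050593]), 'orientation': array([-3.14001160e+00,  1.18687442e-04,  2.33799281e-01]), 'force': array([ 0.0316675 ,  0.33922538, -0.45022921]), 'torque': array([ 0.01520348, -0.00491429,  0.01833112]), 'finger_force': 0.0, 'opening': 0.08534133757446603}
```

View pics/top0.png

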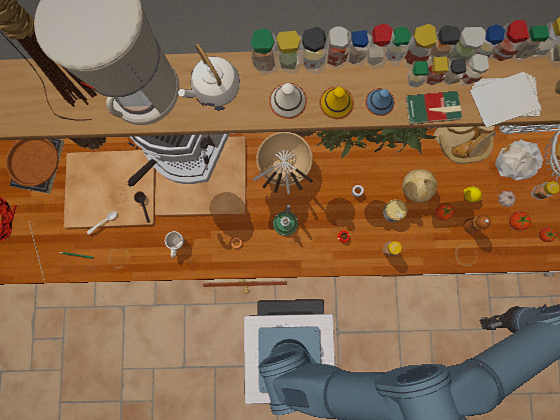

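View pics/side0.png

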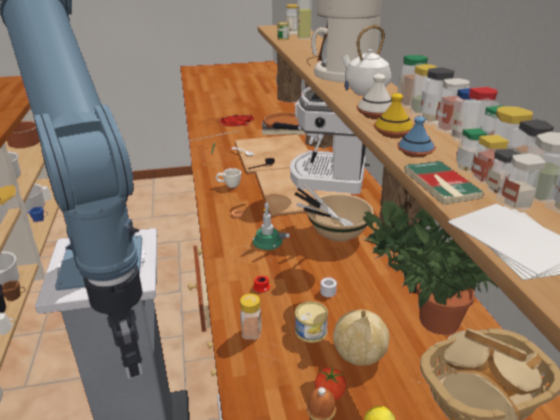

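Top view: mill at (285,222), sleeve (358,190), washer (237,243), retainer (343,237), cup (174,243), jar (394,248) and tin (395,210). Next I measure them and enlarge the crops.

```bash
cat > h.py <<'E'
from cell import *
import cv2,numpy as np
from scipy.spatial.transform import Rotation as R
def cloud(n,d):
    c=camera_info(n); K=c["mtx"]; v,u=np.mgrid[:d.shape[0],:d.shape[1]]
    p=np.stack([(u-K[0,2])/K[0,0]*d,(v-K[1,2])/K[1,1]*d,d],-1)
    return p@R.from_euler("xyz",c["attitude"]).as_matrix().T+c["origin"]
def pix(n,p):
    c=camera_info(n); q=R.from_euler("xyz",c["attitude"]).inv().apply(np.atleast_2d(p)-c["origin"])@c["mtx"].T
    return q[:,:2]/q[:,2:]
E
python3 - <<'E'
from h import *
tiles=[]
im=np.load("pics/top0i.npy");d=np.load("pics/top0d.npy");P=cloud("top",d)
W=P[235:260,190:225][...,2]; print("table z",np.median(W))
for n,(u,v) in dict(mill=(285,222),sleeve=(358,190),washer=(237,243),retainer=(343,237),cup=(174,243),jar=(394,248),tin=(395,210)).items():
    r=18; p=P[v-r:v+r,u-r:u+r].reshape(-1,3); z=p[:,2]
    z0=np.median(z[z<0.02]) if (z<0.02).any() else 0
    m=(z>0.006)&(z<0.16); q=p[m]
    print(n,"n",m.sum(),"zmax",q[:,2].max().round(4),"mean",q.mean(0).round(4),"x",q[:,0].min().round(3),q[:,0].max().round(3),"y",q[:,1].min().round(3),q[:,1].max().round(3))
    if n in("sleeve","washer","retainer"):
        t=q[q[:,2]>q[:,2].max()-0.006]; (c,s,a)=cv2.minAreaRect((t[:,:2]*1000).astype(np.float32)); print("   top rim",len(t),t.mean(0).round(4),np.array(c).round(1),np.array(s).round(1))
    if n in("mill","sleeve","washer","retainer"):
        e=14; tiles.append(cv2.resize(im[v-e:v+e,u-e:u+e],(290,290),interpolation=cv2.INTER_CUBIC))
o=np.vstack([np.hstack(tiles[:2]),np.hstack(tiles[2:])]); cv2.imwrite("pics/c0.png",o[:,:,::-1])
E
```

```text
table z 0.0008078895226855121
mill n 560 zmax 0.1416 mean [0.4825 0.003  0.031 ] x 0.42 0.552 y -0.061 0.071
sleeve n 171 zmax 0.0412 mean [ 0.5949 -0.2667  0.0169] x 0.537 0.661 y -0.335 -0.201
   top rim 9 [ 0.5922 -0.267   0.037 ] [ 593.1 -263.8] [28.4 32.1]
washer n 146 zmax 0.0204 mean [0.412  0.1857 0.009 ] x 0.348 0.477 y 0.119 0.248
   top rim 8 [0.4121 0.1858 0.0165] [412.8 186.7] [34.7 25.4]
retainer n 172 zmax 0.0364 mean [ 0.4243 -0.2046  0.0152] x 0.36 0.491 y -0.266 -0.143
   top rim 12 [ 0.4251 -0.2061  0.0332] [ 426.4 -207.5] [29.9 23.4]
cup n 375 zmax 0.0625 mean [0.4192 0.4094 0.0276] x 0.354 0.483 y 0.351 0.481
jar n 280 zmax 0.1086 mean [ 0.374  -0.3676  0.0657] x 0.317 0.446 y -0.451 -0.322
tin n 523 zmax 0.084 mean [ 0.5167 -0.395   0.0483] x 0.454 0.584 y -0.463 -0.333
```

View pics/c0.png

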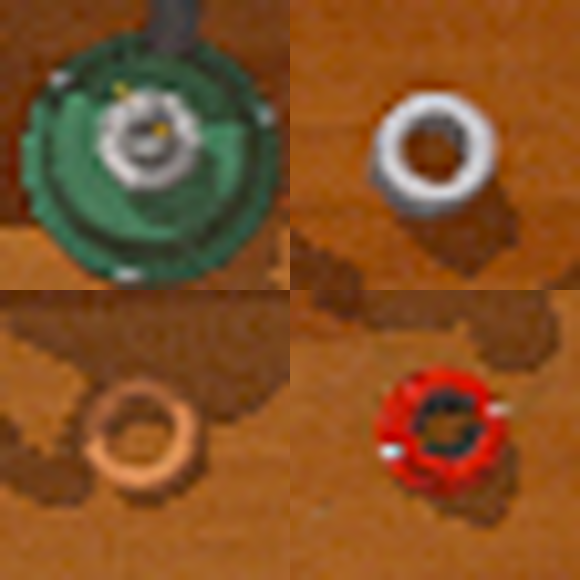

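Crop shows: the key's brass ends lie at about (120,90) and (160,130) in the mill tile (direction ≈ +45° in the world). The retainer's white slot marks are at tile (100,162) and (205,118). Now I fit sub-pixel silhouettes.

```bash
cat >> h.py <<'E'
from scipy.optimize import minimize
S=8
def up(im,c,e=18):
    u,v=int(c[0]),int(c[1]); t=cv2.resize(im[v-e:v+e,u-e:u+e],None,fx=S,fy=S,interpolation=cv2.INTER_CUBIC)
    return t,np.array([u-e,v-e])
def topx(uv,o): return (uv-o+0.5)*S-0.5
def ring(x,y,r,z):
    a=np.linspace(0,2*np.pi,48,endpoint=False); return np.c_[x+r*np.cos(a),y+r*np.sin(a),0*a+z]
def fit(n,mask,o,x0,rz):
    ks=mask.astype(np.uint8)
    nl,lab,st,_=cv2.connectedComponentsWithStats(ks); ks=(lab==1+np.argmax(st[1:,4])).astype(np.uint8)
    c,_=cv2.findContours(ks,cv2.RETR_EXTERNAL,cv2.CHAIN_APPROX_NONE); ks=cv2.fillPoly(ks*0,c,1)
    def f(p):
        q=topx(pix(n,np.vstack([ring(p[0],p[1],r,z) for r,z in rz])),o).astype(np.float32)
        m=cv2.fillConvexPoly(ks*0,(cv2.convexHull(q)*16).round().astype(np.int32),1,shift=4)
        return 1-(m&ks).sum()/(m|ks).sum()
    b=minimize(f,x0,method="Nelder-Mead",options=dict(initial_simplex=np.array(x0)+np.array([[0,0],[.01,0],[0,.01]]),xatol=1e-4))
    return b.x,b.fun
E
cat > fitall.py <<'E'
from h import *
g={"mill":(.475,.003,.01),"collar":(.475,.003,.056),"sleeve":(.593,-.266,.016),"washer":(.412,.186,.005),"retainer":(.425,-.205,.01)}
RZ={"mill":[(.046,.0),(.046,.004)],"collar":[(.017,.056)],"sleeve":[(.02,0),(.02,.032)],"washer":[(.02,0),(.02,.01)],"retainer":[(.023,0),(.023,.006),(.019,.026)]}
dbg=[]
for n in("top","side"):
    im=np.load(f"pics/{n}0i.npy")
    for k,p in g.items():
        t,o=up(im,pix(n,p)[0]); h,s,v=[a.astype(int) for a in cv2.split(cv2.cvtColor(t,cv2.COLOR_RGB2HSV))]
        if k=="mill": m=(h>50)&(h<95)&(s>80)
        if k=="collar": m=(s<75)&(v>95)
        if k=="sleeve": m=(s<95)&(v>70)
        if k=="washer": m=((s<175)|(h>14)|(v>200))&(v>110) if n=="top" else (s<170)
        if k=="retainer": m=((h<6)|(h>170))&(s>170)&(v>80)|((s<130)&(v>150))
        try: x,f=fit(n,m,o,p[:2],RZ[k]); print(n,k,x.round(4),"1-iou",round(f,3))
        except Exception as e: print(n,k,"failed",e); x=p
        w=t.copy(); w[cv2.morphologyEx(m.astype(np.uint8),cv2.MORPH_GRADIENT,np.ones((2,2),np.uint8))>0]=(255,0,255)
        for r,z in RZ[k]: cv2.polylines(w,[topx(pix(n,ring(x[0],x[1],r,z)),o).round().astype(np.int32)],True,(0,255,255),1)
        dbg.append(cv2.resize(w,(160,160)) if 0 else cv2.resize(w[48:-48,48:-48] if k!="mill" else w,(160,160)))
cv2.imwrite("pics/f0.png",np.vstack([np.hstack(dbg[:5]),np.hstack(dbg[5:])])[:,:,::-1])
# key ends and slot marks, top view
im=np.load("pics/top0i.npy")
def unp(n,uv,z):
    c=camera_info(n); r=R.from_euler("xyz",c["attitude"]).apply(np.linalg.inv(c["mtx"])@[*uv,1]); return c["origin"]+r*(z-c["origin"][2])/r[2]
for k,z in(("collar",.116),("retainer",.026)):
    t,o=up(im,pix("top",g[k])[0]); h,s,v=[a.astype(int) for a in cv2.split(cv2.cvtColor(t,cv2.COLOR_RGB2HSV))]
    m=(h>16)&(h<34)&(s>110)&(v>90) if k=="collar" else (s<110)&(v>150)
    nl,_,st,ce=cv2.connectedComponentsWithStats(m.astype(np.uint8))
    for i in range(1,nl):
        if st[i,4]>15: print(k,st[i,4],unp("top",(ce[i]+.5)/S-.5+o,z).round(4))
E
python3 fitall.py
```

```text
top mill [0.485 0.013] 1-iou 0.637
top collar [0.4812 0.0034] 1-iou 0.126
top sleeve [ 0.5931 -0.2657] 1-iou 0.06
top washer [0.4131 0.1854] 1-iou 0.156
top retainer [ 0.4267 -0.2078] 1-iou 0.135
side mill [0.4844 0.0094] 1-iou 0.253
side collar [ 0.4758 -0.0291] 1-iou 0.753
side sleeve [ 0.5924 -0.2647] 1-iou 0.04
side washer [0.4137 0.1866] 1-iou 0.19
side retainer [ 0.4267 -0.2071] 1-iou 0.18
collar 90 [0.4893 0.0109 0.116 ]
collar 133 [ 0.4762 -0.0017  0.116 ]
collar 77 [0.4395 0.0335 0.116 ]
retainer 61 [ 0.4317 -0.2251  0.026 ]
retainer 156 [ 0.4177 -0.1873  0.026 ]
```

View pics/f0.png

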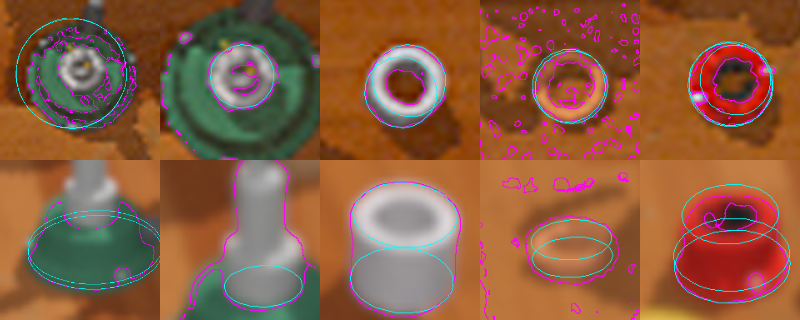

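Sleeve and retainer fits agree between cameras to about 1 mm: sleeve (.5928,-.2652), washer (.4134,.186), retainer (.4267,-.2075), mill ≈ (.4815,.0037), key ≈ 44°, slot ≈ 110°. I take the sleeve now, squeezing twice at right angles to centre it.

```bash
cat >> h.py <<'E'
PI=np.pi
def rpy(yaw): return [PI,0,yaw]
def st(tag=""):
    o=observe(); print(tag,"t",round(o["time"],2),"tcp",o["tcp_pos"].round(4),"yaw",round(o["orientation"][2],3),"F",o["force"].round(1),"T",o["torque"].round(2),"open",round(o["opening"],4),"ff",round(o["finger_force"],1)); return o
def pick(x,y,z,yaw,force,hi=.12):
    movep([x,y,hi],rpy(yaw)); servo_line([x,y,z],rpy(yaw),.2)
    gripper_to(.03,20); st("squeeze1"); gripper_to(.06)
    servo_line([x,y,z],rpy(yaw+PI/2),.15); gripper_to(.03,force); return st("squeeze2")
E
python3 - <<'E'
from h import *
im=np.load("pics/side0i.npy")
for z in(.100,.104,.126,.130):
    u,v=pix("side",[.4815,.0037,z])[0]; row=im[int(round(v)),int(u)-12:int(u)+13].astype(int)
    s=row.max(1)-row.min(1); m=s<45; c=(np.arange(25)+int(u)-12)[m]; print(z,"pred u",round(u,2),"obs",c.mean().round(2),len(c))
for yaw in(0,PI/2,-PI/2,PI): print(yaw,*[(None if (q:=solve_ik(p,rpy(yaw))) is None else q.round(2)) for p in([.593,-.265,.012],[.4815,.0037,.07])])
x,y=.5928,-.2652
movep([x,y,.2],rpy(0)); st("above")
E
```

```text
0.1 pred u 266.54 obs 266.5 6
0.104 pred u 266.51 obs 266.5 4
0.126 pred u 266.33 obs 266.0 5
0.13 pred u 266.3 obs 266.5 4
0 [ 0.4   0.82 -0.08  1.64  0.09  0.69 -1.29] [ 0.17  0.54 -0.33  2.07  0.31  0.58 -1.95]
1.5707963267948966 [ 0.59  0.85 -0.35  1.63  0.4   0.74  0.05] [ 0.32  0.58 -0.53  2.06  0.48  0.63 -0.53]
-1.5707963267948966 [ 0.16  0.84  0.28  1.66 -0.33  0.69 -2.54] [-0.88  0.86  1.08  2.12 -1.06  0.87 -2.28]
3.141592653589793 [ 0.76  0.91 -0.61  1.62  0.66  0.83  1.44] [ 0.42  0.61 -0.66  2.05  0.6   0.67  0.94]
above t 2.17 tcp [ 0.5921 -0.2668  0.2   ] yaw -0.002 F [0.3 0.6 0.2] T [0.01 0.01 0.02] open 0.0855 ff 0.0
```

```bash
python3 - <<'E'
from h import *
st("settled?")
pick(.5928,-.2652,.012,0,60,hi=.1)
servo_line([.5928,-.2652,.2],None,.3); st("lift")
E
```

```text
settled? t 2.17 tcp [ 0.5921 -0.2668  0.2   ] yaw -0.002 F [0.3 0.6 0.2] T [0.01 0.01 0.02] open 0.0855 ff 0.0
squeeze1 t 3.73 tcp [ 0.5934 -0.2655  0.0132] yaw 0.0 F [-1.2 -0.4  5.7] T [0.07 0.21 0.02] open 0.0393 ff 19.7
squeeze2 t 6.11 tcp [ 0.593  -0.2652  0.0125] yaw 1.571 F [-1.3  0.4  6.1] T [ 0.18  0.32 -0.05] open 0.0379 ff 60.2
lift t 6.88 tcp [ 0.5915 -0.2651  0.1981] yaw 1.571 F [-0.7  0.4 -1.7] T [ 0.01 -0.03 -0.02] open 0.0381 ff 60.3
```

```bash
cat >> h.py <<'E'
def lower(x,y,z,yaw,fmax,v=.03,step=.004,f0=None):
    o=observe(); zc=o["tcp_pos"][2]; f0=o["force"] if f0 is None else f0
    while zc>z+1e-6:
        zc=max(z,zc-step); servo_line([x,y,zc],rpy(yaw),v); o=observe(); F=o["force"]-f0
        if np.abs(F).max()>fmax: print("stop",F.round(1)); break
    return st("lower")
E
python3 - <<'E'
from h import *
x,y=.4815,.0037
movep([x,y,.2],rpy(PI/2)); dwell(.2); st("above mill")
im,_=get_image("side"); u,v=pix("side",[x,y,.14])[0].astype(int)
cv2.imwrite("pics/s1.png",cv2.resize(im[v-50:v+50,u-60:u+60],(600,500),interpolation=cv2.INTER_CUBIC)[:,:,::-1])
servo_line([x,y,.115],rpy(PI/2),.15); o=st("at .115")
lower(x,y,.09,PI/2,12,v=.04)
E
```

```text
above mill t 8.2 tcp [0.4821 0.0027 0.1999] yaw 1.569 F [ 0.4 -0.4 -0.4] T [ 0.01 -0.01 -0.02] open 0.0381 ff 60.2
at .115 t 8.97 tcp [0.4821 0.0039 0.1156] yaw 1.571 F [ 0.7 -0.1 -0.2] T [ 0.01  0.03 -0.04] open 0.0379 ff 60.2
lower t 10.72 tcp [0.4815 0.0037 0.0899] yaw 1.571 F [-0.7 -0.3 -1.1] T [ 0.   -0.04 -0.03] open 0.0379 ff 60.2
```

View pics/s1.png

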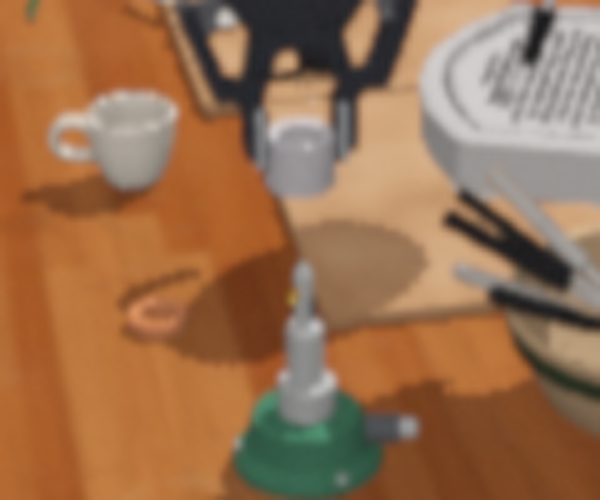

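The side crop shows the held sleeve (300,160) over the spindle tip (303,268). It has already slipped over the hub without force. While it hangs round the hub I feel sideways for the axis, then seat it.

```bash
python3 - <<'E'
from h import *
c=np.array([.4815,.0037,.085]); servo_line(c,rpy(PI/2),.05); dwell(.1); f0=observe()["force"]
for ax in(0,1):
    lim=[]
    for s in(1,-1):
        for k in range(1,6):
            p=c.copy(); p[ax]+=s*.001*k; servo_line(p,None,.03); o=observe(); f=(o["force"]-f0)[ax]
            if abs(f)>5: break
        lim.append(o["tcp_pos"][ax]); print(ax,s,k,o["tcp_pos"][ax].round(4),round(f,1))
        servo_line(c,None,.05)
    c[ax]=np.mean(lim); servo_line(c,None,.05)
print("axis",c.round(4)); np.save("mill.npy",c)
lower(c[0],c[1],.066,PI/2,10,v=.04)
E
```

```text
0 1 4 0.4842 -5.4
0 -1 4 0.4797 7.4
1 1 4 0.0053 -7.1
1 -1 5 0.0003 5.7
axis [0.4819 0.0028 0.085 ]
stop [-10.7  -2.1  33.9]
lower t 18.07 tcp [0.4821 0.0028 0.0682] yaw 1.571 F [-9.9 -1.7 33.4] T [-0.32  2.21 -0.02] open 0.0381 ff 64.9
```

```bash
python3 - <<'E'
from h import *
c=np.load("mill.npy"); gripper_to(.07); servo_line([c[0],c[1],.2],None,.3)
im,_=get_image("side"); t,o=up(im,pix("side",[*c[:2],.072])[0]); cv2.imwrite("pics/s2.png",t[:,:,::-1])
hsv=[a.astype(int) for a in cv2.split(cv2.cvtColor(t,cv2.COLOR_RGB2HSV))]
x,y=.4134,.1862
movep([x,y,.06],rpy(0)); servo_line([x,y,.0],rpy(0),.12); st("down")
gripper_to(.03,20); st("sq1")
E
```

```text
down t 21.52 tcp [4.137e-01 1.863e-01 3.000e-04] yaw 0.0 F [0.7 0.5 1. ] T [ 0.06 -0.02 -0.  ] open 0.0701 ff 0.0
sq1 t 21.9 tcp [0.4139 0.1863 0.0009] yaw -0.0 F [-1.1 -0.9  6.9] T [-0.21  0.17  0.04] open 0.0389 ff 19.3
```

View pics/s2.png

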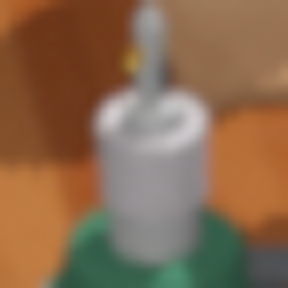

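The crop shows the sleeve standing upright on the collar round the hub (about (150,180)). The washer is gripped; I finish centring it and place it.

```bash
python3 - <<'E'
from h import *
x,y=.4134,.1862; c=np.load("mill.npy")
gripper_to(.06); servo_line([x,y,0],rpy(PI/2),.15); gripper_to(.03,60); a=st("sq2")
servo_line([x,y,.18],None,.3); movep([c[0],c[1],.18],rpy(PI/2)); st("above")
servo_line([c[0],c[1],.105],None,.15); st("at .105")
lower(c[0],c[1],.084,PI/2,7,v=.04,step=.003)
E
```

```text
sq2 t 24.31 tcp [0.4135 0.1862 0.0005] yaw 1.571 F [-1.7 -0.8 10.3] T [-0.24  0.45 -0.07] open 0.0368 ff 59.0
above t 25.86 tcp [0.481  0.0038 0.1789] yaw 1.572 F [-0.2  0.9 -1.5] T [ 0.03 -0.01 -0.  ] open 0.0369 ff 60.1
at .105 t 26.51 tcp [0.4823 0.0038 0.1055] yaw 1.572 F [-0.3 -0.1 -0.5] T [ 0.05 -0.    0.04] open 0.0368 ff 60.1
stop [-4.6 -0.7 15.1]
lower t 28.01 tcp [0.4824 0.0029 0.0885] yaw 1.571 F [-4.9 -0.8 14.6] T [-0.22  0.93  0.01] open 0.0369 ff 61.6
```

```bash
python3 - <<'E'
from h import *
c=np.load("mill.npy"); gripper_to(.08); servo_line([c[0],c[1],.2],None,.3)
x,y=.4267,-.2075; yg=np.deg2rad(110.3)
movep([x,y,.1],rpy(yg-PI/2)); 
ims=[]
for n in("side","top"):
    im,_=get_image(n); t,o=up(im,pix(n,[*c[:2],.1])[0],e=13); ims.append(cv2.resize(t,(400,400),interpolation=cv2.INTER_CUBIC))
cv2.imwrite("pics/s3.png",np.hstack(ims)[:,:,::-1])
servo_line([x,y,.011],None,.15); gripper_to(.01,20); st("sq1")
gripper_to(.06); servo_line([x,y,.011],rpy(yg),.15); gripper_to(.01,60); st("sq2")
servo_line([x,y,.2],None,.3); dwell(.1);st("lift")
E
```

```text
sq1 t 31.29 tcp [ 0.4271 -0.2078  0.0117] yaw 0.354 F [-0.3  0.   5.8] T [0.08 0.19 0.01] open 0.0342 ff 20.4
sq2 t 33.73 tcp [ 0.4268 -0.2075  0.0114] yaw 1.925 F [-0.8  0.4  7.1] T [ 0.03  0.35 -0.05] open 0.0363 ff 60.2
lift t 34.61 tcp [ 0.4253 -0.2071  0.1981] yaw 1.925 F [ 0.  -0.1 -0.9] T [ 0.02  0.02 -0.03] open 0.0361 ff 60.1
```

View pics/s3.png

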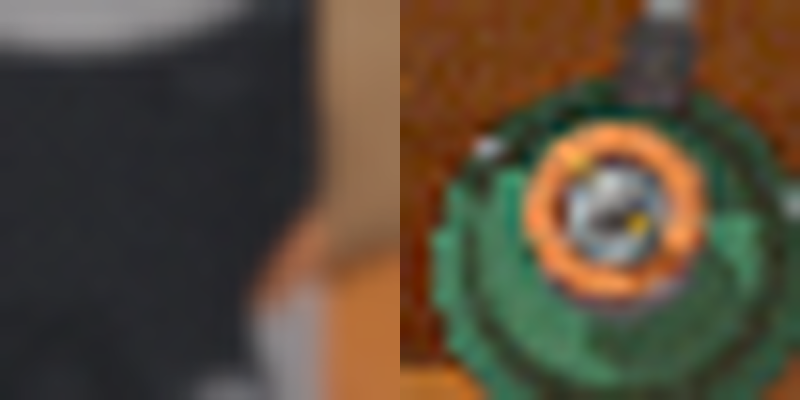

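The top half shows the copper washer centred on the sleeve round the spindle, with brass key ends at (578,158) and (640,222), again ≈45°. The retainer is held; next I turn it to the key and lower it by feel.

```bash
python3 - <<'E'
from h import *
c=np.load("mill.npy"); yt=np.deg2rad(44.5)
movep([c[0],c[1],.2],rpy(yt)); dwell(.1); st("above")
servo_line([c[0],c[1],.152],rpy(yt),.1); dwell(.1); o=st("at .152")
lower(c[0],c[1],.1225,yt,5,v=.03,step=.0025,f0=o["force"])
E
```

```text
above t 36.03 tcp [0.4818 0.0019 0.1997] yaw 0.776 F [0.1 0.4 0.1] T [ 0.   -0.03  0.02] open 0.0365 ff 60.1
at .152 t 36.77 tcp [0.4825 0.0029 0.1526] yaw 0.777 F [ 0.  -0.3 -1.4] T [-0.06 -0.02 -0.03] open 0.0363 ff 60.1
lower t 40.02 tcp [0.482  0.0028 0.1225] yaw 0.777 F [ 0.4  0.7 -1.6] T [-0.09 -0.08 -0.02] open 0.0365 ff 60.1
```

```bash
python3 - <<'E'
from h import *
c=np.load("mill.npy"); yt=np.deg2rad(44.5); z=.1225; f0=-1.5
while z>.104:
    z-=.001; servo_line([c[0],c[1],z],rpy(yt),.012); o=observe(); F=o["force"][2]-f0; print(round(z,4),o["tcp_pos"][2].round(4),round(F,1))
    if F>18: break
dwell(.2); st("end")
E
```

```text
0.1215 0.1216 0.9
0.1205 0.1206 1.8
0.1195 0.1194 0.6
0.1185 0.1182 -1.8
0.1175 0.1173 -1.8
0.1165 0.1164 -0.3
0.1155 0.1154 0.8
0.1145 0.1144 -0.8
0.1135 0.1134 -0.3
0.1125 0.1124 -1.1
0.1115 0.1114 -0.1
0.1105 0.1104 0.1
0.1095 0.1094 1.3
0.1085 0.1094 12.5
0.1075 0.1092 25.5
end t 43.97 tcp [0.4823 0.0029 0.1092] yaw 0.777 F [-5.5 -0.6 23.7] T [-0.16  1.36  0.03] open 0.0364 ff 63.0
```

Contact came at exactly the home height. I release and check.

```bash
python3 - <<'E'
from h import *
c=np.load("mill.npy"); yt=np.deg2rad(44.5)
servo_line([c[0],c[1],.1092],rpy(yt),.03); st("relax"); gripper_to(.075); st("open"); servo_line([c[0],c[1],.25],rpy(yt),.25); servo_line([.45,-.2,.3],rpy(yt),.3); dwell(.1); st()
im,_=get_image("side"); t,o=up(im,pix("side",[*c[:2],.09])[0],e=20); h,s,v=[a.astype(int) for a in cv2.split(cv2.cvtColor(t,cv2.COLOR_RGB2HSV))]
for z in(0.056,.088,.098,.104,.124,.136): print(z,(topx(pix("side",[*c[:2],z]),o)[0]*500/320).round(0))
t2,_=up(get_image("top")[0],pix("top",[*c[:2],.1])[0],e=14)
cv2.imwrite("pics/s4.png",np.hstack([cv2.resize(t,(500,500)),cv2.resize(t2,(300,300)).repeat(1,0) if 0 else cv2.copyMakeBorder(cv2.resize(t2,(300,300)),0,200,0,0,cv2.BORDER_CONSTANT)])[:,:,::-1])
E
```

```text
relax t 44.22 tcp [0.482  0.0026 0.1094] yaw 0.776 F [-0.6 -0.6  6.7] T [-0.09  0.22  0.01] open 0.0363 ff 61.8
open t 44.67 tcp [0.4818 0.0028 0.109 ] yaw 0.777 F [0.2 0.6 0.1] T [ 0.02 -0.   -0.01] open 0.0748 ff 0.0
 t 46.35 tcp [ 0.4502 -0.1975  0.2993] yaw 0.78 F [0.4 1.2 0.1] T [-0.02 -0.01 -0.02] open 0.0751 ff 0.0
0.056 [269. 388.]
0.088 [266. 272.]
0.098 [265. 235.]
0.104 [264. 213.]
0.124 [262. 139.]
0.136 [261.  93.]
```

View pics/s4.png

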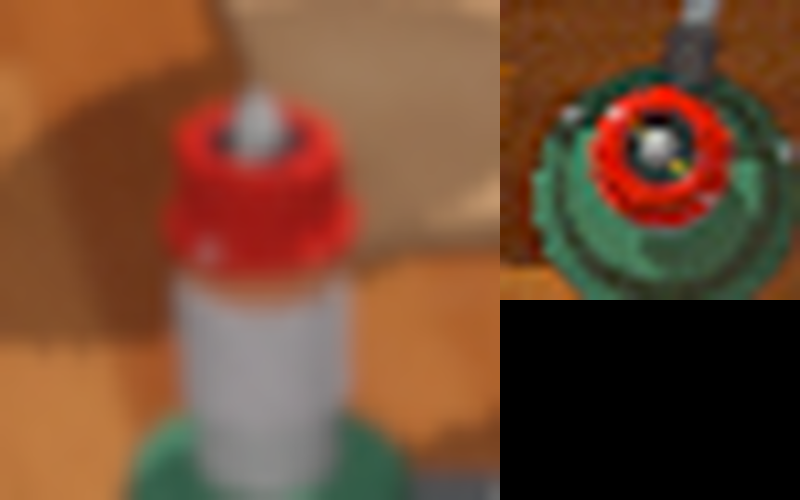

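The side view shows the retainer's flange edge at about y=272 and its top centred near y=137, as predicted for home. It is upright on the washer and clear of the gripper. Pressing contact came at exactly the expected height, so I hand in.

```bash
python3 -c "
from cell import *
print(sign_off())"
```

```text
the job is handed in; nothing more can be done
None
```

The job is handed in at about 46 s: sleeve, washer and retainer are stacked on the spindle with the retainer home, pressed with about 25 N at most. Nothing is held and the bystanders were left alone. I felt no distinct spring resistance on the way down, but the contact height and the last picture both match the home position; the judge's result was not shown.

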